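# Close the tube joint and hold the purge valve open

## Robot

A 6-joint arm with a two-finger parallel gripper is mounted at the origin on the work surface. World frame = base frame: x ahead of the robot, y to its left, z up, the work surface at z = 0. Lengths are in m, angles in degrees, forces in N, time in s.
With the tool pointing down it reaches from about 0.375 to 0.9 m from the base axis. Payload 3.1 kg.
Tool frame: the origin (TCP) lies midway between the tips of the shut fingers; the grasp point (between the pads) lies 19 mm behind it; x points along the fingers, y is the direction in which the jaws open and shut, and the axes are right-handed (so a half turn about x gives the same grasp; the last joint's range is limited). The gripper opens to 87 mm and grips with 3 to 60 N. Pads are 19 mm wide; open, the fingers measure 117 mm over their backs; the gripper's body (75 mm by 190 mm) begins 51 mm behind the grasp point.
Start: joints at [-79.727, 30.224, 82.088, -0, 67.689, -10.227], TCP at [0.219, -0.585, 0.223] pointing down, gripper open.
Joint ranges: [-176.69, 176.69], [-43.24, 126.21], [12.49, 139.97], [-82, 262], [0, 151.66], [-163.58, 163.58]. Speed limits (degrees/s): [159.86, 159.86, 180, 180, 180, 180].

## Interface

Orientations are given as a 3x3 rotation matrix whose columns are the frame's x, y, z axes.
In Python, from rig import bot gives the robot as it stands.
- The arm moves only by the tool play_rows, never from a script. Its argument "motion" is a list of rows, each a list of 3 entries, a list of its own where there are three numbers: the shift along the tool's x, y, z in mm, then the turn, a rotation vector about the tool's x, y, z in degrees, then the opening, from 0 (shut) to 1 (fully open). A call has 1 to 8 rows; each row is the pose to reach, as a shift and turn from the pose commanded when the call began, along the tool's axes at that moment; what a row does not reach only later rows make up. A row lasts 1/10 s, in which the tool goes at most 50 mm and 8.59 degrees, less where a joint would pass 70% of its speed; a pose out of reach is approached as far as the arm can. A call with a gripper value outside its range is refused whole. The fingers move at their own pace and stop on an object; the grip force is fixed at half the most. Time passes only in rows, so rows that repeat a pose let the fingers close. It gives the time, the measured TCP pose, the force and the opening at its end, in the units of the state.
- bot.read_state(): the state, without advancing time (a new reading comes with each control period).
- bot.capture(name): name is "side" or "top"; returns a dict with "img" (480x640x3 uint8, blue, green, red), "mtx" (3x3 intrinsics, pixels), "rvec" (rotation vector, rad) and "tvec" (3), from world to camera coordinates, as OpenCV has them. Camera axes: x right, y down, z forward; pixel columns grow to the right and rows downward; lengths in m; the calibration is good to about 2 mm. A picture is of the moment at which its call begins. There is no depth.
- bot.hand_in(): hands the job in, once; it reports no verdict.
The state is a dict: "time_s": time; "joint_positions": joint angles; "qvel": joint speeds; "tau": joint torques, N m; "position": TCP position; "tcp_rot": TCP orientation; "force": force on the tool from outside, world axes, zero at the start; "moment": the same for the moment, N m; "opening": opening from 0.0 (shut) to 1.0 (fully open).
Only numpy, scipy, OpenCV 4.12 (cv2) and the standard library are available. Lean on these libraries where they do the work, as an engineer would, in place of code of your own. Each camera call takes 0.05 s, during which the arm holds its last target.

## Task

On the welding jig, butt the loose tube up flush against the clamped tube, end to end and in line, and let go of it. Then take the red handle of the purge valve, pull the spring-return slide out until its pointer is at the yellow mark, and keep it there: the program finishes with the gripper still holding the handle at the mark. Leave the other things on the table where they are.

Things in the scene. Friction and masses are not known exactly. Their poses are not given: they have to be found in the camera images.
- loose_tube: Loose dark (mill-scale) steel square tube, 40 x 40 mm section, 110 mm long (along its own y), 4 mm wall, open ends, about 0.4 kg; it lies on the jig's bed short of the clamped tube. Origin: centre of its underside; z up.
- tube_mid (a point): Centre of the loose tube's volume, 20 mm above its underside; both ends are 55 mm away along its y.
- jig: Welding jig fixed to the table: grey bed 125 (x) x 330 mm (y), top 12 mm up. A 40 x 40 mm bright steel tube 110 mm long is clamped on its +y side, along y over x = 0; its toggle clamp is 100 mm from the seam, up to 100 mm high. A blue fence 8 mm high above the bed runs along y, inner face at x = +20.5 mm (a tube in line clears it by 0.5 mm). Origin: on the table below the seam; z up.
- seam (a point): Centre of the end face of the clamped tube that the loose tube has to meet (32 mm above the table, axes as the jig). Butted up and in line, the loose tube's centre is 55 mm from here towards -y.
- valve: Purge-gas valve unit fixed to the table: base 300 x 85 mm, 10 mm thick, green housing 105 x 70 mm and 62 mm high on its +x part (front face at x = +20 mm, gas nipple on top to 102 mm). The slide comes out of the housing towards the unit's -x. Origin: on the table, on the slide's centre line; z up.
- purge_slide: The valve's spring-return slide with its handle: a steel bar with an upright red square post, 24 x 24 mm, from 34 to 89 mm above the table, sides square to the valve's axes. Origin: on the table below the post's axis, 50 mm towards -x of the valve's origin when home. Slides 0 to 85 mm along the valve's -x; a spring pulls it home (4 N at home, 0.9 N more per cm, plus 0.6 N friction).
- handle_grip (a point): Point on the handle's axis at a good height to grip, 68 mm above the table (the top is at 89 mm, and it is 58 mm clear of the housing when home).
- pointer (a point): Middle of the thin red pointer that sticks out from the slide at the handle's foot and travels along the scale, 33 mm to the valve's +y side of the handle's axis and level with it along x, 29 mm above the table.
- mark_clip: Yellow setting clip, 5 mm wide stripe across the aluminium scale rail, 28 mm high: the mark. Origin: on the table at the stripe's centre; axes as the valve. The slide is at the mark when the pointer's x equals the clip's x in the valve's axes; the clip is set 35 to 65 mm out from the home position.
- weld_magnet: Red welding magnet, bystander, 16 x 79 x 40 mm, standing behind the jig's fence (loose). Origin: centre of its underside.
- stop_block: Aluminium stop block with a dark pin, bystander, 45 x 45 mm, 52 mm high, on the near left (loose). Origin: centre of its underside.
- spray_can: Spray can, bystander, 60 mm across, 150 mm high, on the left (loose). Origin: centre of its underside.
- wire_brush: Brush lying on the near right, bystander (loose), under 40 mm high.
- hammer: Hammer lying on the right, bystander (loose).
- spanner: Spanner lying on the left, bystander (loose).
Mind the look-alikes: they are no part of the job. Of the things shaped like the loose_tube, the steel one is meant.

How it is judged:
By the outcome, as a careful person would: the job done as asked, in the order asked, and still so for the second after the job is handed in, while the arm keeps its last pose, push and grip.
It also fails if it takes over 51 s, if anything falls off the work surface, if the arm or the gripper's body presses on something with over 40 N, if the wrist force passes 120 N, or if a joint passes its speed limit or range.

## Working session

There is one attempt and no reset: what is moved stays moved. The work goes in short steps, Python scripts to look and compute and a tool call to move; the robot and the scene stay as the last step left them, time stands still between calls to the robot, and variables do not carry over. Pictures are saved under pics/ and viewed, and the job is handed in when it is done.

Besides the shell and the picture viewer there is one more tool, called after "Request:" as a command line: name --argument value ..., lists and objects as JSON in quotes. play_rows: Moves the arm, as the interface text tells. Its arguments: {"type":"object","properties":{"motion":{"type":"array"}},"required":["motion"]}

```bash
mkdir -p pics; ls
cat > h.py <<'E'
import numpy as np, cv2
from rig import bot
def cap(n,save=None):
    c=bot.capture(n)
    if save: cv2.imwrite('pics/'+save+'.png',c['img'])
    return c
def ray(c,uv):
    R=cv2.Rodrigues(np.array(c['rvec'],float))[0]; t=np.array(c['tvec'],float).reshape(3)
    p=cv2.undistortPoints(np.array([[uv]],float),np.array(c['mtx']),None)[0,0]
    d=R.T@np.array([p[0],p[1],1]); o=-R.T@t
    return o,d/np.linalg.norm(d)
def onz(c,uv,z):
    o,d=ray(c,uv); return o+d*(z-o[2])/d[2]
def proj(c,P):
    return cv2.projectPoints(np.array(P,float).reshape(-1,3),np.array(c['rvec'],float),np.array(c['tvec'],float),np.array(c['mtx'],float),None)[0].reshape(-1,2)
E
python3 - <<'E'
from h import *
import pickle
d={}
for n in('side','top'):
    c=cap(n,n+'0'); d[n]=c
    R=cv2.Rodrigues(np.array(c['rvec'],float))[0];print(n,-R.T@np.array(c['tvec']).reshape(3),c['mtx'])
pickle.dump(d,open('c0.pkl','wb'))
print(bot.read_state())
E
```

```text
pics
side [ 0.47366289 -1.11161126  0.70355037] [[471.84839552   0.         313.48924213]
 [  0.         471.84839552 238.11277735]
 [  0.           0.           1.        ]]
top [ 0.48725787 -0.00808114  1.19602816] [[469.21159142   0.         323.29442796]
 [  0.         469.21159142 241.28632116]
 [  0.           0.           1.        ]]
{'time_s': 0.1, 'joint_positions': array([-7.97286434e+01,  3.02718678e+01,  8.21481342e+01, -4.12066910e-04,
        6.76883243e+01, -1.02274443e+01]), 'qvel': array([-0.00596552, -0.03732589, -0.15858363, -0.06685976, -0.17416273,
       -0.07314411]), 'tau': array([ 7.16985511e-06, -4.40982771e+01, -1.77151018e+01,  6.34113676e-02,
        5.34003088e-02, -4.99796454e-05]), 'position': array([ 0.21877498, -0.58477256,  0.22169353]), 'tcp_rot': array([[-3.43669084e-04,  3.50190022e-01, -9.36678616e-01],
       [ 1.85916357e-03, -9.36676829e-01, -3.50190036e-01],
       [-9.99998213e-01, -1.86178825e-03, -3.29153665e-04]]), 'force': array([-0.18839255,  0.64544028, -0.4435363 ]), 'moment': array([ 0.01315283,  0.00981469, -0.02920828]), 'opening': 1.0053730901500635}
```

View pics/side0.png

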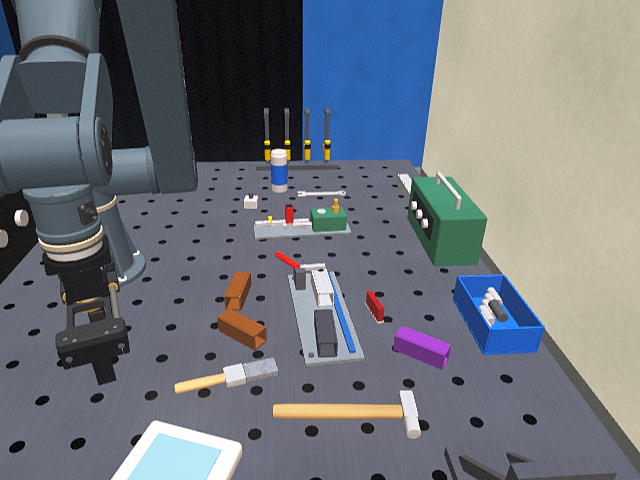

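View pics/top0.png

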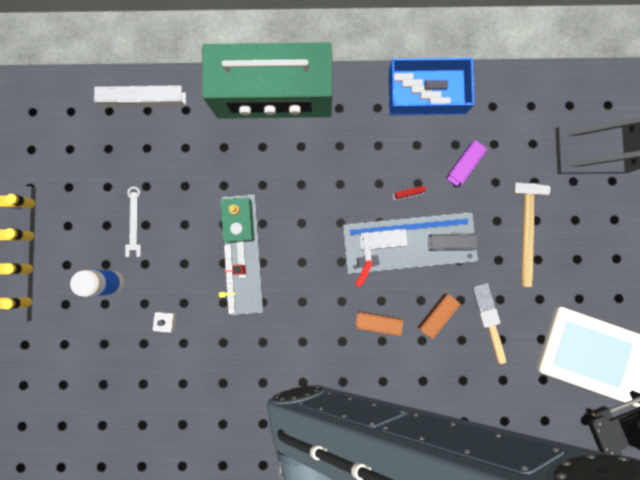

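Candidates for the loose tube (top view): dark steel at (453,242) on the jig bed, orange/rust ones at (380,324) and (440,316), purple (467,162). The bright one at (384,239) is the clamped tube. The dark one on the bed fits the description, so I'll check it in close crops.

Run:
```python
import cv2,numpy as np
t=cv2.imread('pics/top0.png');s=cv2.imread('pics/side0.png')
a=cv2.resize(t[205:280,335:485],(800,400),interpolation=cv2.INTER_CUBIC)
cv2.imwrite('pics/ct.png',a)
cv2.imwrite('pics/cv.png',cv2.resize(t[190:320,210:275],(300,600),interpolation=cv2.INTER_CUBIC))
cv2.imwrite('pics/cs.png',cv2.resize(s[245:370,265:375],(528,600),interpolation=cv2.INTER_CUBIC))
cv2.imwrite('pics/csv.png',cv2.resize(s[190:245,245:360],(800,382),interpolation=cv2.INTER_CUBIC))
```

```text
(no output)
```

View pics/ct.png

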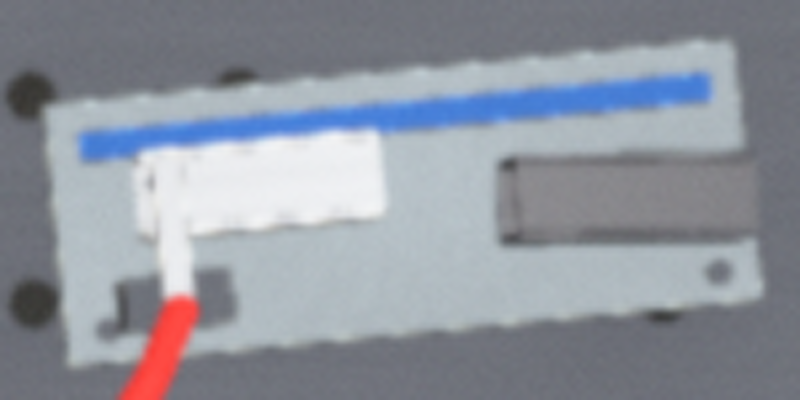

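View pics/cv.png

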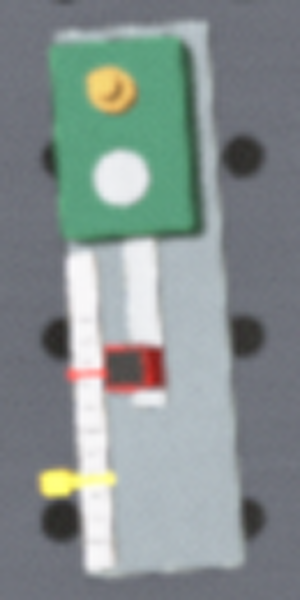

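View pics/cs.png

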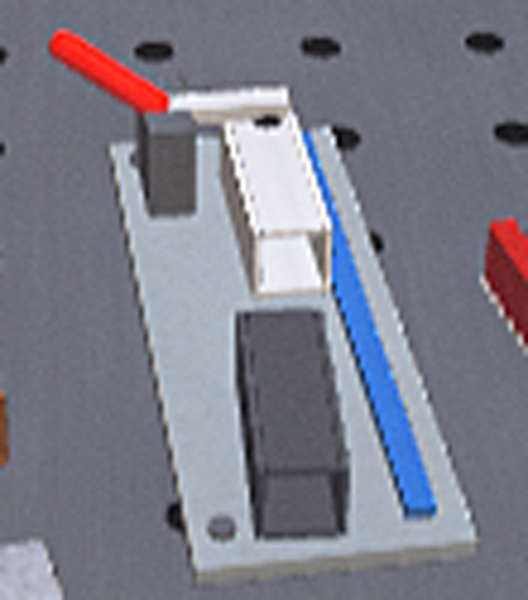

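View pics/csv.png

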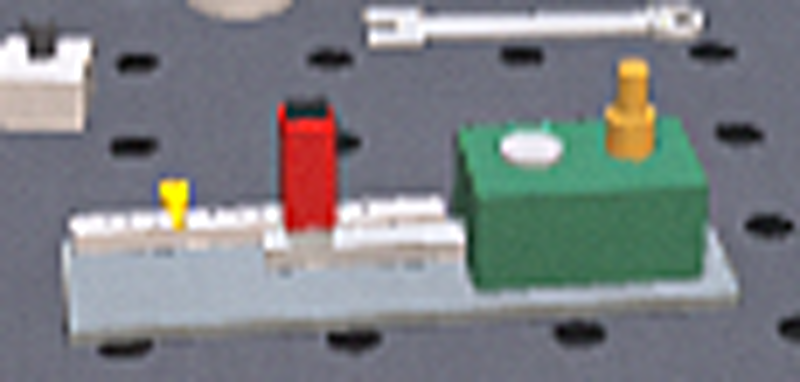

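The crops confirm it. The dark square tube lies on the bed, short of the bright clamped tube. On the valve, the red post and pointer are at home, and the yellow clip is towards -x. Next I measure.

```bash
cat > m.py <<'E'
from h import *
import pickle
def big(mask,k=1):
    n,l,st,ce=cv2.connectedComponentsWithStats(mask.astype(np.uint8))
    o=np.argsort(-st[1:,4])[:k]+1
    return [(l==i) for i in o]
def rectw(c,m,z):
    cs,_=cv2.findContours(m.astype(np.uint8),cv2.RETR_EXTERNAL,cv2.CHAIN_APPROX_NONE)
    p=max(cs,key=cv2.contourArea)[:,0,:]
    W=np.array([onz(c,q,z)[:2] for q in p])
    r=cv2.minAreaRect((W*1000).astype(np.float32))
    return r,cv2.boxPoints(r)
E
python3 - <<'E'
from m import *
d=pickle.load(open('c0.pkl','rb'))
c=d['top'];im=c['img'];hsv=cv2.cvtColor(im,cv2.COLOR_BGR2HSV)
H,S,V=[hsv[...,i].astype(int) for i in range(3)]
for p in [(453,242),(430,242),(384,239),(360,250),(420,240),(460,255),(430,225),(500,240),(238,270),(228,294),(232,271),(248,290)]:
    print(p,hsv[p[1],p[0]])
roi=np.zeros(H.shape,bool);roi[205:285,335:490]=1
fm=big(roi&(abs(H-108)<10)&(S>120))[0]
print('fence',rectw(c,fm,.020))
print(np.round(V[228:256,425:485:1][::2, ::3]))
E
```

```text
(453, 242) [126   9 138]
(430, 242) [128   8 134]
(384, 239) [105   4 239]
(360, 250) [102  18 188]
(420, 240) [101  21 197]
(460, 255) [ 98  20 188]
(430, 225) [109 170 213]
(500, 240) [112  23 120]
(238, 270) [ 8 13 78]
(228, 294) [ 30  90 254]
(232, 271) [  1 127 218]
(248, 290) [100  20 191]
fence (((608.3011474609375, -220.56004333496094), (12.099031448364258, 296.6162414550781), 4.887052536010742), array([[ 589.639   ,  -73.30644 ],
       [ 614.90826 , -368.8444  ],
       [ 626.9633  , -367.81366 ],
       [ 601.69403 ,  -72.275696]], dtype=float32))
[[173 196 193 188 188 190 189 191 189 191 189 190 190 191 189 191 172 123
  120 122]
 [193 196 195 191 192 192 190 192 190 192 189 192 190 188 187 190 176 121
  120 123]
 [195 195 191 190 191 187 192 189 187 176 174 174 175 178 179 180 161 119
  120 121]
 [198 180 135 148 152 149 139 139 136 124 124 129 135 139 135 129 117 119
  125 121]
 [197 140 101 137 137 137 137 136 135 131 132 135 135 132 131 130 130 128
  122 121]
 [197 155 129 142 144 143 142 141 140 137 136 139 139 137 138 138 133 129
  117 121]
 [196 154 130 142 141 142 141 141 139 140 139 138 138 136 135 136 134 131
  120 120]
 [198 153 123 141 143 142 142 140 142 138 138 135 137 137 137 137 136 128
  119 120]
 [197 146 125 142 142 143 140 140 139 139 136 138 137 136 136 135 138 131
  122 121]
 [197 151 134 143 139 140 138 137 136 137 136 136 134 137 133 134 134 129
  119 122]
 [195 155 118 123 128 131 124 110 111 109 110 114 114 123 113 118 122 124
  121 120]
 [194 158 105 117 124 134 128 131 128 129 128 134 134 136 135 139 150 164
  120 121]
 [193 192 189 187 188 192 190 191 191 188 189 189 190 188 189 187 190 171
  122 122]
 [195 193 191 190 191 192 191 190 191 192 189 191 188 189 173 138 191 176
  120 122]]
```

```bash
cat > edges.py <<'E'
from m import *
def cross(prof,thr,i0,i1):
    # first subpixel crossing walking from i0 to i1
    s=1 if i1>i0 else -1
    for i in range(i0,i1,s):
        a,b=float(prof[i]),float(prof[i+s])
        if (a-thr)*(b-thr)<=0 and a!=b: return i+s*(thr-a)/(b-a)
    return None
def colscan(V,cols,thr,r0,r1):
    o=[]
    for x in cols:
        y=cross(V[:,x],thr,r0,r1)
        if y is not None:o.append((x,y))
    return np.array(o,float)
def rowscan(V,rows,thr,c0,c1):
    o=[]
    for y in rows:
        x=cross(V[y,:],thr,c0,c1)
        if x is not None:o.append((x,y))
    return np.array(o,float)
def fitl(c,pts,z):
    W=np.array([onz(c,p,z)[:2]*1000 for p in pts]).astype(np.float32)
    vx,vy,x,y=cv2.fitLine(W,cv2.DIST_HUBER,0,.01,.01).ravel()
    res=abs((W[:,0]-x)*vy-(W[:,1]-y)*vx)
    return np.array([vx,vy]),np.array([x,y]),res.max()
E
python3 - <<'E'
from edges import *
d=pickle.load(open('c0.pkl','rb'))
c=d['top'];im=c['img'];V=im.max(2).astype(float)
for nm,p in [('loose +x edge',colscan(V,range(435,472),163,228,242)),('loose -x',colscan(V,range(435,472),163,256,244)),
  ('loose +y end top/out',rowscan(V,range(238,247),165,422,440)),
  ('clamp -x edge',colscan(V,range(372,404),218,256,238)),('clamp seam',rowscan(V,range(234,244),218,415,395))]:
    v,q,r=fitl(c,p,.052); print(nm,v,q,'ang',np.degrees(np.arctan2(-v[0],v[1])) ,r, p[0],p[-1])
for y in (236,240,244): print(V[y,420:440],V[y,470:486],V[y,398:414])
E
```

```text
loose +x edge [ 0.02185989 -0.99976104] [ 587.3964  -309.41928] ang -178.7474 1.5013977 [435.      233.46875] [471.         232.43333333]
loose -x [0.00837491 0.99996495] [ 544.4572  -305.97998] ang -0.4798524 9.177797 [435.         251.11111111] [471.         253.65217391]
loose +y end top/out [ 0.9986016  -0.05286602] [ 566.2553 -260.2613] ang -93.03041 0.3029468 [427.62962963 238.        ] [427.53333333 246.        ]
clamp -x edge [ 0.08519427 -0.99636436] [ 556.8711 -164.785 ] ang -175.1128 1.8719476 [372.         248.23684211] [403.    245.225]
clamp seam [0.9962329  0.08671796] [ 575.33966 -209.58437] ang -85.02518 0.28863668 [406.17647059 234.        ] [407.05882353 243.        ]
[198. 199. 197. 198. 197. 197. 197. 181. 140. 105.  90. 101. 130. 136.
 137. 136. 138. 137. 137. 137.] [130. 132. 128. 130. 129. 130. 128. 120. 122. 122. 119. 122. 121. 120.
 121. 120.] [240. 240. 240. 240. 241. 240. 240. 237. 224. 207. 201. 201. 200. 198.
 199. 198.]
[197. 198. 198. 198. 198. 196. 194. 181. 154. 144. 137. 130. 137. 143.
 142. 140. 142. 141. 140. 142.] [136. 137. 136. 134. 136. 134. 131. 122. 121. 120. 119. 122. 120. 118.
 120. 121.] [243. 243. 242. 243. 242. 243. 242. 241. 233. 216. 200. 201. 198. 200.
 199. 200.]
[200. 198. 198. 197. 197. 197. 196. 176. 146. 139. 137. 125. 126. 136.
 142. 142. 142. 142. 142. 141.] [135. 133. 135. 138. 135. 132. 131. 125. 120. 122. 121. 121. 121. 119.
 120. 119.] [229. 233. 230. 237. 239. 241. 240. 238. 230. 205. 198. 199. 199. 198.
 197. 195.]
```

Run:
```python
from edges import *
d=pickle.load(open('c0.pkl','rb'))
c=d['top'];im=c['img'];V=im.max(2).astype(float)
f=lambda v:np.degrees(np.arctan(-v[0]/v[1])) if abs(v[1])>abs(v[0]) else np.degrees(np.arctan(v[1]/v[0]))
def pr(nm,c,p,z):
    v,q,r=fitl(c,p,z); print(nm,'yaw %.2f'%f(v),'pt',q.round(1),'res %.1f'%r)
pr('loose +x',c,colscan(V,range(435,472),163,228,242),.052)
p=colscan(V,range(435,468),155,256,244);print(p[::4])
pr('loose -x bottom',c,p,.012)
pr('loose +y bottom',c,rowscan(V,range(238,248),165,422,440),.012)
pr('loose -y top',c,rowscan(V,range(236,247),126,484,470),.052)
p=colscan(V,range(374,402),218,256,238)
pr('clamp -x bot',c,p,.012)
# bed edges
p=colscan(V,range(370,470),155,280,255);pr('bed -x',c,p,.012)
p=colscan(V,range(350,470),155,205,225);pr('bed +x',c,p,.012)
s=cv2.imread('pics/side0.png')
cv2.imwrite('pics/cs2.png',cv2.resize(s[300:370,300:370],(560,560),interpolation=cv2.INTER_NEAREST))
cv2.imwrite('pics/cs3.png',cv2.resize(s[260:330,290:360],(560,560),interpolation=cv2.INTER_NEAREST))
```

```text
loose +x yaw 1.25 pt [ 587.4 -309.4] res 1.5
[[435.         250.88372093]
 [439.         250.46341463]
 [443.         250.5625    ]
 [447.         250.54347826]
 [451.         250.5625    ]
 [455.         250.58695652]
 [459.         250.475     ]
 [463.         250.45      ]
 [467.         254.81818182]]
loose -x bottom yaw -0.29 pt [ 546.8 -322.2] res 11.0
loose +y bottom yaw -2.18 pt [ 567.8 -269.1] res 0.5
loose -y top yaw -1.75 pt [ 568.2 -380.1] res 1.0
clamp -x bot yaw 4.68 pt [ 558.8 -161.4] res 1.8
bed -x yaw 5.06 pt [ 508.3 -248.3] res 1.4
bed +x yaw 4.96 pt [ 631.4 -224.6] res 1.7
```

View pics/cs2.png

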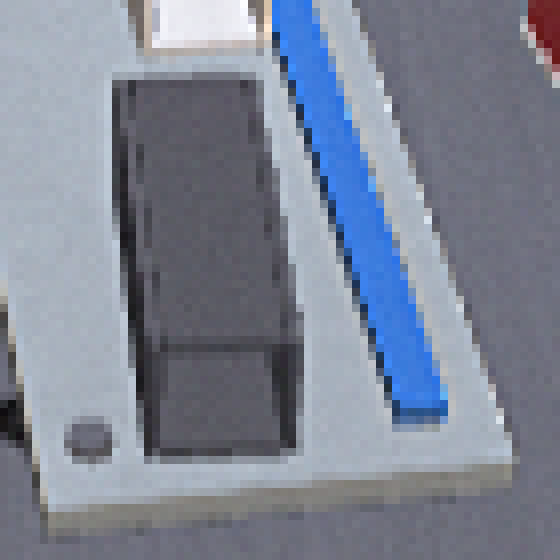

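View pics/cs3.png

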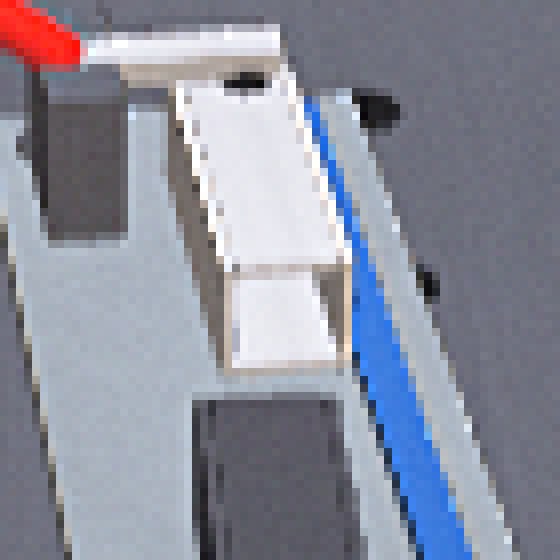

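Run:
```python
from edges import *
d=pickle.load(open('c0.pkl','rb'))
c=d['side']
def P(x,y,ox,oy):return (ox+x/8-.5,oy+y/8-.5)
for nm,o,L in [('loose',(300,300),[(145,460,.012),(296,457,.012),(150,345,.052),(300,343,.052),(112,76,.052),(262,76,.052)]),
  ('clamp',(290,260),[(224,373,.012),(352,368,.012),(228,268,.052),(352,262,.052)]),
  ('fence in',(300,300),[(393,405,.02),(272,38,.02)]),('bed',(300,300),[(50,515,.012),(512,462,.012)])]:
    for x,y,z in L: print(nm,z,(onz(c,P(x,y,*o),z)*1000).round(1))
a=np.radians(4.9);print('jig x',np.cos(a),np.sin(a))
t=d['top']
for n in d: print(n,proj(d[n],[[.5666,-.325,.052],[.574,-.2096,.052]]))
```

```text
loose 0.012 [ 544.7 -378.3   12. ]
loose 0.012 [ 584.  -379.5   12. ]
loose 0.052 [ 545.2 -379.5   52. ]
loose 0.052 [ 583.4 -381.    52. ]
loose 0.052 [ 543.6 -268.5   52. ]
loose 0.052 [ 585.5 -270.8   52. ]
clamp 0.012 [ 558.2 -206.1   12. ]
clamp 0.012 [ 596.8 -205.8   12. ]
clamp 0.052 [ 558.5 -208.3   52. ]
clamp 0.052 [ 595.3 -207.2   52. ]
fence in 0.02 [ 610.3 -370.3   20. ]
fence in 0.02 [ 596.  -211.4   20. ]
bed 0.012 [ 519.  -396.7   12. ]
bed 0.012 [ 639.9 -384.6   12. ]
jig x 0.9963452961909064 0.08541692313736747
side [[326.1590321  324.92467612]
 [324.5946469  293.12164444]]
top [[454.02854736 241.59428254]
 [406.70038938 239.04502342]]
```

```bash
cat > go.py <<'E'
from h import *
from scipy.spatial.transform import Rotation as Ro
def tgt(yaw):  # tool x down, tool y at yaw
    a=np.radians(yaw);y=np.array([np.cos(a),np.sin(a),0]);x=np.array([0,0,-1.])
    return np.c_[x,y,np.cross(x,y)]
def go(p,yaw):
    s=bot.read_state();R=np.array(s['tcp_rot']);
    print('shift mm',(R.T@(np.array(p)-s['position'])*1000).round(1),'rot',Ro.from_matrix(R.T@tgt(yaw)).as_rotvec(degrees=True).round(2))
def st():
    s=bot.read_state();R=np.array(s['tcp_rot'])
    print('t',s['time_s'],'p',(np.array(s['position'])*1000).round(1),'yaw %.2f'%np.degrees(np.arctan2(R[1,1],R[0,1])),'F',np.array(s['force']).round(1),'op',round(s['opening'],3),'q',np.array(s['joint_positions']).round(1))
E
python3 - <<'E'
from go import *
from edges import *
go([.566,-.325,.13],0)
d=pickle.load(open('c0.pkl','rb'))
for n in d:
    c=d[n];im=c['img'];hsv=cv2.cvtColor(im,cv2.COLOR_BGR2HSV);H,S,V=[hsv[...,i].astype(int) for i in range(3)]
    roi=np.zeros(H.shape,bool)
    if n=='top': roi[190:320,210:275]=1
    else: roi[190:245,245:360]=1
    for nm,m in [('yellow',(abs(H-28)<7)&(S>60)&(V>150)),('red',((H<6)|(H>172))&(S>80)),('green',(abs(H-75)<15)&(S>80))]:
        mm=big(m&roi)[0];ys,xs=np.nonzero(mm);print(n,nm,mm.sum(),'x',xs.min(),xs.max(),'y',ys.min(),ys.max(),'cen',xs.mean().round(2),ys.mean().round(2))
    if n=='top':
        bm=big(roi&(V>160))[0]
        print('slab',rectw(c,bm,.01))
        mm=big(roi&(abs(H-75)<15)&(S>80))[0];print('housing',rectw(c,mm,.062))
E
```

```text
shift mm [  92.1 -121.6 -416.2] rot [-69.5   -0.08   0.08]
side yellow 18 x 268 271 y 216 222 cen 269.72 218.11
side red 143 x 285 293 y 205 223 cen 288.98 214.16
side green 701 x 311 346 y 207 231 cen 328.27 219.68
top yellow 70 x 218 234 y 291 297 cen 224.21 293.93
top red 83 x 230 245 y 265 274 cen 238.87 269.47
top green 987 x 221 252 y 198 241 cen 236.86 219.72
slab (((543.7130126953125, 213.27301025390625), (300.1761169433594, 108.03822326660156), 3.8254499435424805), array([[390.35535, 257.15833],
       [397.56335, 149.36081],
       [697.0707 , 169.3877 ],
       [689.8627 , 277.1852 ]], dtype=float32))
housing (((624.8681640625, 205.12484741210938), (103.50524139404297, 72.00993347167969), 3.5385184288024902), array([[570.992  , 237.86702],
       [575.43646, 165.99437],
       [678.7443 , 172.38268],
       [674.29987, 244.25533]], dtype=float32))
```

Run:
```python
import cv2
t=cv2.imread('pics/top0.png');s=cv2.imread('pics/side0.png')
cv2.imwrite('pics/v1.png',cv2.resize(t[235:315,215:265],(500,800)[:2],interpolation=cv2.INTER_NEAREST)[:600])
cv2.imwrite('pics/v2.png',cv2.resize(s[195:240,250:320],(770,495),interpolation=cv2.INTER_NEAREST))
```

```text
(no output)
```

View pics/v1.png

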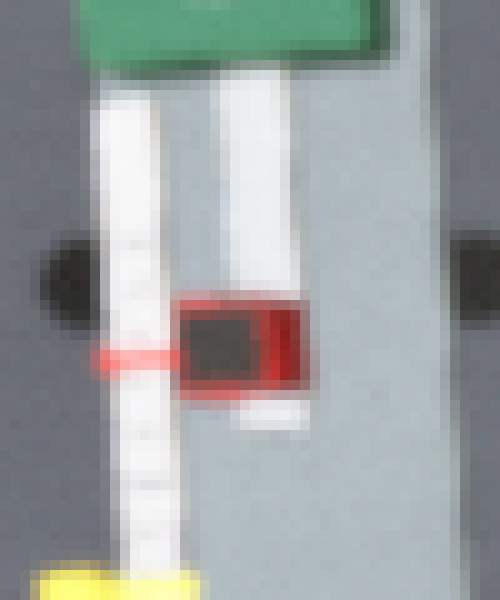

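View pics/v2.png

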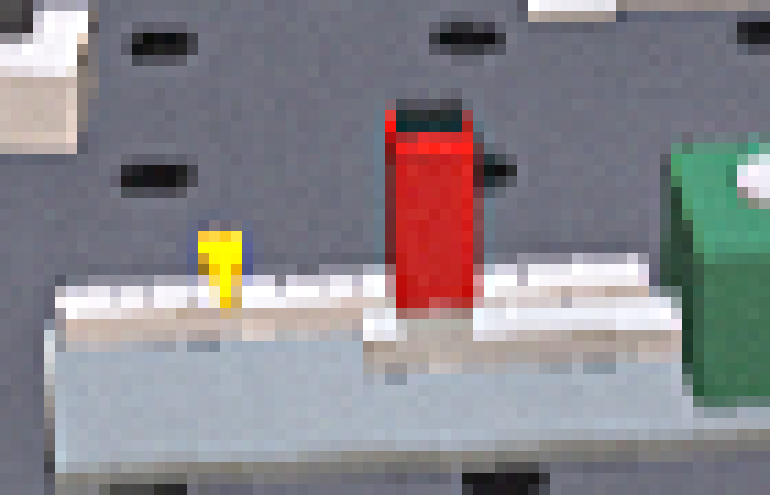

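Request:
play_rows --motion '[[[3, -4, -14], [-3, 0, 0], 1], [[10, -13, -46], [-9, 0, 0], 1], [[19, -25, -86], [-17, 0, 0], 1], [[28, -37, -126], [-25, 0, 0], 1], [[37, -49, -168], [-33, 0, 0], 1], [[46, -61, -210], [-41, 0, 0], 1], [[55, -73, -250], [-49, 0, 0], 1], [[64, -85, -290], [-57, 0, 0], 1]]'

```text
time_s: 0.9
position: [0.4618, -0.4028, 0.1578]
tcp_rot: [[-0.001, 0.978, -0.211], [0.001, -0.211, -0.978], [-1.0, -0.001, -0.001]]
force: [0.3, -0.6, 0.9]
opening: 1.0
```

Run:
```python
from go import *
st();go([.566,-.325,.10],0)
```

```text
t 0.9 p [ 461.8 -402.8  157.8] yaw -12.17 F [ 0.3 -0.6  0.9] op 1.0 q [-51.5  33.7  87.4  -0.   58.9 -39.4]
shift mm [ 57.8  85.5 -98. ] rot [-12.17  -0.04   0.04]
```

Request:
play_rows --motion '[[[13, 20, -23], [-3, 0, 0], 1], [[27, 40, -46], [-6, 0, 0], 1], [[41, 60, -69], [-9, 0, 0], 1], [[52, 78, -89], [-11.5, 0, 0], 1], [[56, 84, -97], [-12, 0, 0], 1], [[57, 85, -98], [-12.2, 0, 0], 1], [[57, 85, -98], [-12.2, 0, 0], 1]]'

```text
time_s: 1.6
position: [0.5644, -0.3273, 0.1016]
tcp_rot: [[-0.001, 1.0, -0.006], [-0.0, -0.006, -1.0], [-1.0, -0.001, 0.0]]
force: [-1.4, -0.6, 0.4]
opening: 1.002
```

Run:
```python
from go import *
c=cap('side','s1'); cap('top','t1')
st()
im=cv2.imread('pics/s1.png');cv2.imwrite('pics/s1c.png',cv2.resize(im[200:380,230:410],(600,600),interpolation=cv2.INTER_CUBIC))
```

```text
t 1.7 p [ 564.3 -328.1  102.2] yaw -0.39 F [ 0.1 -0.2  0.5] op 0.999 q [-40.   40.5  83.5  -0.   56.  -39.5]
```

View pics/s1c.png

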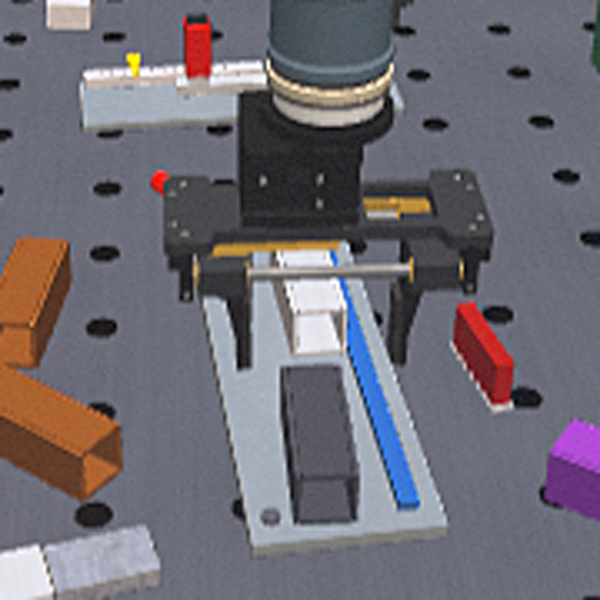

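View pics/t1.png

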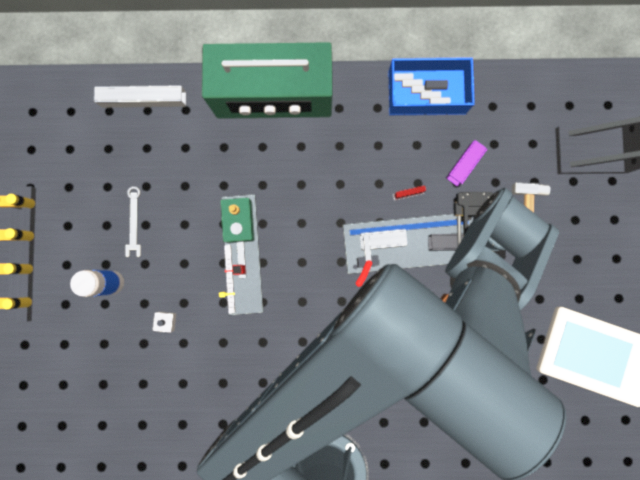

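Run:
```python
from go import *
c=bot.capture('side')
s=bot.read_state();p=np.array(s['position']);y=np.array(s['tcp_rot'])[:,1]
uv=proj(c,[p-y*.0435,p,p+y*.0435,p-y*.0585,p+y*.0585]);print(uv,(uv-[230,200])*600/180)
go([.5655,-.3255,.032],0)
```

```text
[[304.93060405 307.61275165]
 [325.83159745 306.99033487]
 [346.61562359 306.37140129]
 [297.69606499 307.8281911 ]
 [353.75558609 306.15877826]] [[249.76868016 358.70917216]
 [319.43865818 356.63444956]
 [388.71874529 354.57133763]
 [225.65354998 359.42730366]
 [412.5186203  353.86259421]]
shift mm [70.3  1.2 -2.8] rot [-0.41  0.04 -0.03]
```

Request:
play_rows --motion '[[[8, 0, -1], [0, 0, 0], 1], [[22, 1, -2], [-0.4, 0, 0], 1], [[40, 1, -3], [-0.4, 0, 0], 1], [[57, 1, -3], [-0.4, 0, 0], 1], [[68, 1, -3], [-0.4, 0, 0], 1], [[73, 1, -3], [-0.4, 0, 0], 1], [[74, 1, -3], [-0.4, 0, 0], 1], [[74, 1, -3], [-0.4, 0, 0], 1]]'

```text
time_s: 2.55
position: [0.5662, -0.3242, 0.0277]
tcp_rot: [[0.0, 1.0, 0.002], [-0.0, 0.002, -1.0], [-1.0, 0.0, 0.0]]
force: [-1.2, -0.9, 0.4]
opening: 1.002
```

Request:
play_rows --motion '[[[0, 0, 0], [0, 0, 0], 0.6], [[0, 0, 0], [0, 0, 0], 0.5], [[0, 0, 0], [0, 0, 0], 0.45], [[0, 0, 0], [0, 0, 0], 0.4], [[0, 0, 0], [0, 0, 0], 0.35], [[0, 0, 0], [0, 0, 0], 0.3], [[0, 0, 0], [0, 0, 0], 0.2], [[0, 0, 0], [0, 0, 0], 0.2]]'

```text
time_s: 3.35
position: [0.5656, -0.3239, 0.0276]
tcp_rot: [[-0.001, 1.0, 0.002], [0.0, 0.002, -1.0], [-1.0, -0.001, -0.0]]
force: [-1.6, -1.0, 1.4]
opening: 0.458
```

Run:
```python
from go import *
st()
c=cap('side','s2')
im=cv2.imread('pics/s2.png');cv2.imwrite('pics/s2c.png',cv2.resize(im[240:380,260:400],(600,600),interpolation=cv2.INTER_CUBIC))
```

```text
t 3.35 p [ 565.6 -323.9   27.6] yaw 0.11 F [-1.6 -1.   1.4] op 0.458 q [-39.6  46.5  85.3  -0.   48.3 -39.7]
```

View pics/s2c.png

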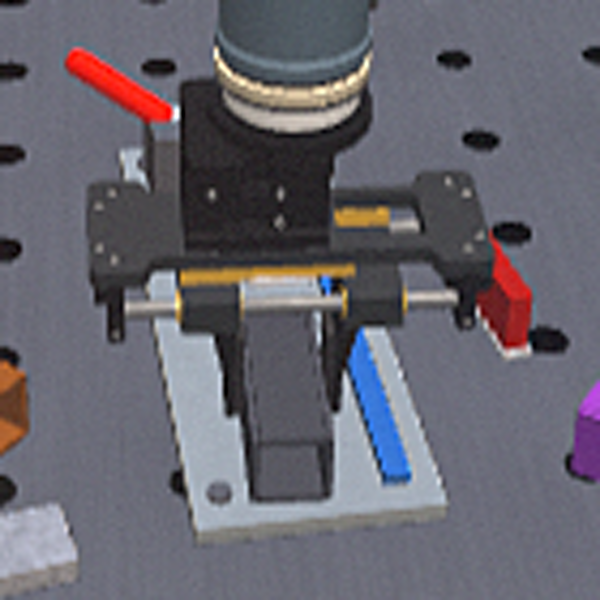

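Request:
play_rows --motion '[[[-1.5, 0, 0], [0, 0, 0], 0.2], [[-2.5, 1, -3], [-1, 0, 0], 0.2], [[-2.5, 4, -14], [-2.4, 0, 0], 0.2], [[-2.5, 9, -28], [-3.8, 0, 0], 0.2], [[-2.5, 13, -41], [-4.8, 0, 0], 0.2], [[-2.5, 15.5, -50], [-4.8, 0, 0], 0.2], [[-2.5, 16, -52], [-4.8, 0, 0], 0.2], [[-2.5, 16, -52], [-4.8, 0, 0], 0.2]]'

```text
time_s: 4.2
position: [0.5822, -0.2711, 0.0301]
tcp_rot: [[-0.0, 0.996, 0.087], [-0.0, 0.087, -0.996], [-1.0, -0.0, 0.0]]
force: [-0.3, -0.6, -4.5]
opening: 0.457
```

Run:
```python
from go import *
st()
for n in('side','top'):
  cap(n,n[0]+'3')
im=cv2.imread('pics/s3.png');cv2.imwrite('pics/s3c.png',cv2.resize(im[270:370,290:390],(600,600),interpolation=cv2.INTER_CUBIC))
im=cv2.imread('pics/t3.png');cv2.imwrite('pics/t3c.png',cv2.resize(im[200:290,340:490],(800,480),interpolation=cv2.INTER_CUBIC))
```

```text
t 4.2 p [ 582.2 -271.1   30.1] yaw 4.98 F [-0.3 -0.6 -4.5] op 0.457 q [-34.9  45.8  86.8  -0.   47.4 -39.9]
```

View pics/s3c.png

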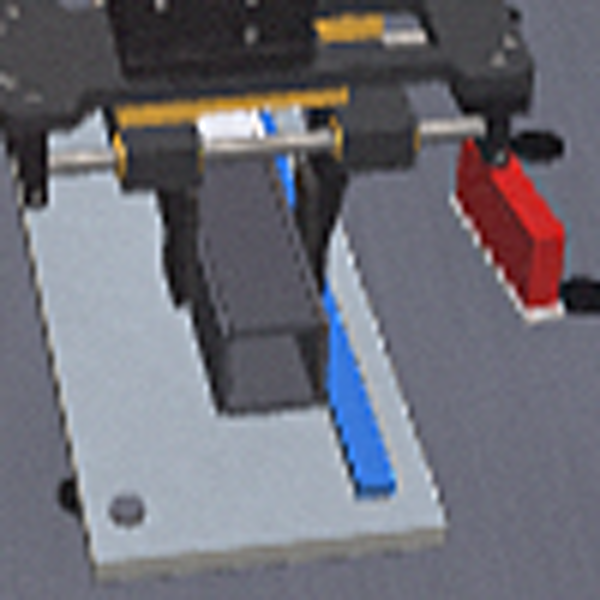

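View pics/t3c.png

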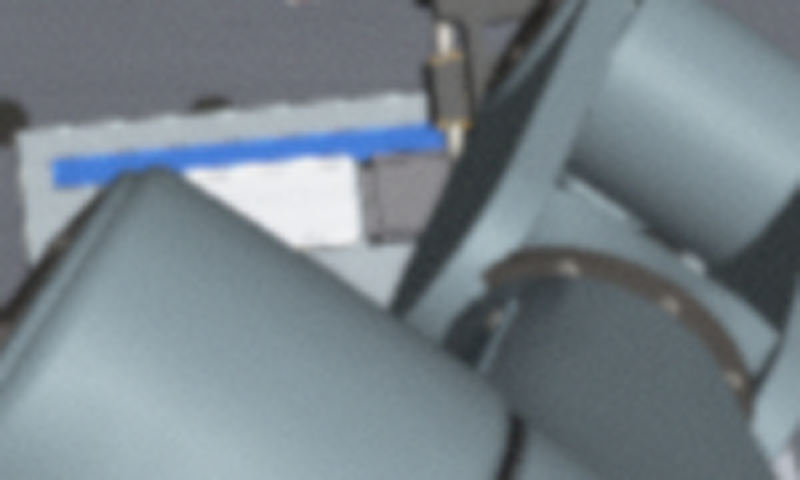

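Request:
play_rows --motion '[[[0.8, 0, 0], [0, 0, 0], 0.2], [[1.6, 0, 0], [0, 0, 0], 0.2], [[1.6, 0.5, 0], [0, 0, 0], 0.2], [[1.6, 1, 0], [0, 0, 0], 0.2], [[1.6, 1, 0], [0, 0, 0], 0.2]]'

```text
time_s: 4.8
position: [0.583, -0.272, 0.0285]
tcp_rot: [[0.0, 0.996, 0.085], [-0.0, 0.085, -0.996], [-1.0, 0.0, 0.0]]
force: [-0.0, -0.0, -5.0]
opening: 0.454
```

Request:
play_rows --motion '[[[0, 0.5, 0], [0, 0, 0], 0.2], [[0, 1, 0], [0, 0, 0], 0.2], [[0, 1, 0], [0, 0, 0], 0.2]]'

```text
time_s: 5.1
position: [0.5834, -0.2718, 0.0284]
tcp_rot: [[-0.001, 0.996, 0.086], [0.0, 0.086, -0.996], [-1.0, -0.001, -0.0]]
force: [-1.5, -0.5, -3.1]
opening: 0.458
```

Request:
play_rows --motion '[[[0, 0.5, 0], [0, 0, 0], 0.2], [[0, 1, 0], [0, 0, 0], 0.2], [[0, 1, 0], [0, 0, 0], 0.2]]'

```text
time_s: 5.4
position: [0.5835, -0.2717, 0.0285]
tcp_rot: [[-0.003, 0.996, 0.086], [0.0, 0.086, -0.996], [-1.0, -0.003, -0.001]]
force: [-5.6, -1.9, -0.3]
opening: 0.458
```

Request:
play_rows --motion '[[[0, -1, 0], [0, 0, 0], 0.2], [[0, -2, -1], [0, 0, 0], 0.2], [[0, -2, -3], [0, 0, 0], 0.2], [[0, -2, -5], [0, 0, 0], 0.2], [[0, -2, -5.5], [0, 0, 0], 0.2], [[0, -2, -5.5], [0, 0, 0], 0.2]]'

```text
time_s: 6.0
position: [0.5829, -0.266, 0.0285]
tcp_rot: [[0.001, 0.996, 0.086], [-0.0, 0.086, -0.996], [-1.0, 0.001, 0.0]]
force: [-0.4, 0.9, -3.7]
opening: 0.455
```

Run:
```python
from go import *
st()
cap('top','t4')
im=cv2.imread('pics/t4.png');cv2.imwrite('pics/t4c.png',cv2.resize(im[220:255,385:435],(800,560),interpolation=cv2.INTER_CUBIC))
```

```text
t 6.0 p [ 582.9 -266.    28.5] yaw 4.91 F [-0.4  0.9 -3.7] op 0.455 q [-34.5  45.8  87.1   0.   47.1 -39.5]
```

View pics/t4c.png

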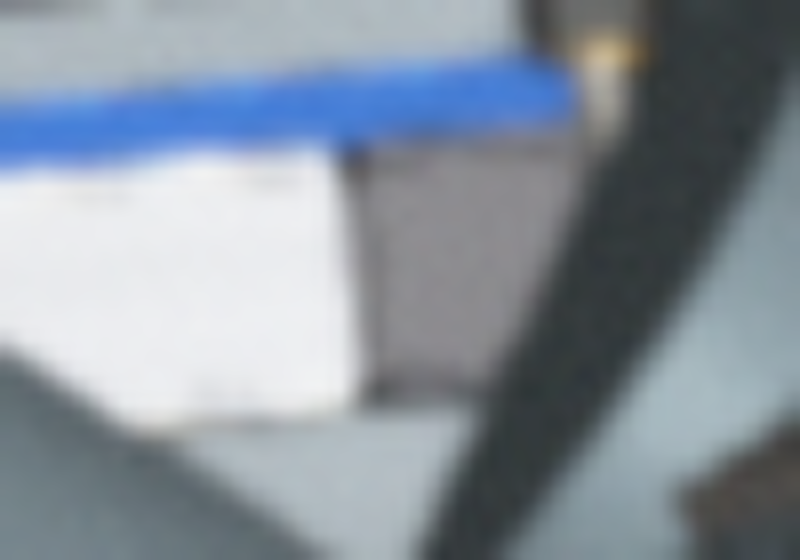

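Request:
play_rows --motion '[[[0, -0.4, -0.5], [0, 0, 0], 0.2], [[0, -0.4, -1], [0, 0, 0], 0.2], [[0, -0.4, -1.5], [0, 0, 0], 0.2], [[0, -0.4, -1.5], [0, 0, 0], 0.2]]'

```text
time_s: 6.45
position: [0.5819, -0.2648, 0.0284]
tcp_rot: [[-0.0, 0.996, 0.085], [0.0, 0.085, -0.996], [-1.0, -0.0, -0.0]]
force: [0.3, -0.6, -3.5]
opening: 0.46
```

Request:
play_rows --motion '[[[0, 0, -0.5], [0, 0, 0], 0.2], [[0, 0, -1], [0, 0, 0], 0.2], [[0, 0, -1], [0, 0, 0], 0.2]]'

```text
time_s: 6.75
position: [0.5817, -0.2638, 0.0284]
tcp_rot: [[-0.0, 0.996, 0.085], [0.0, 0.085, -0.996], [-1.0, -0.0, -0.0]]
force: [-0.2, 0.4, -3.7]
opening: 0.459
```

Request:
play_rows --motion '[[[0, 0, -0.5], [0, 0, 0], 0.2], [[0, 0, -1], [0, 0, 0], 0.2], [[0, 0, -1], [0, 0, 0], 0.2]]'

```text
time_s: 7.05
position: [0.5817, -0.2627, 0.0284]
tcp_rot: [[-0.0, 0.996, 0.086], [0.0, 0.086, -0.996], [-1.0, -0.0, -0.0]]
force: [-0.6, 0.5, -3.8]
opening: 0.457
```

Request:
play_rows --motion '[[[0, 0, -0.5], [0, 0, 0], 0.2], [[0, 0, -1], [0, 0, 0], 0.2], [[0, 0, -1], [0, 0, 0], 0.2]]'

```text
time_s: 7.35
position: [0.5817, -0.262, 0.0285]
tcp_rot: [[0.0, 0.996, 0.086], [-0.0, 0.086, -0.996], [-1.0, 0.0, 0.0]]
force: [0.1, 0.1, -4.4]
opening: 0.458
```

Request:
play_rows --motion '[[[0, 0, -0.5], [0, 0, 0], 0.2], [[0, 0, -1], [0, 0, 0], 0.2], [[0, 0, -1], [0, 0, 0], 0.2]]'

```text
time_s: 7.65
position: [0.5817, -0.262, 0.0286]
tcp_rot: [[0.001, 0.996, 0.086], [-0.002, 0.086, -0.996], [-1.0, 0.0, 0.002]]
force: [-1.4, -4.4, -5.3]
opening: 0.456
```

Run:
```python
from go import *
st()
cap('top','t5')
im=cv2.imread('pics/t5.png');cv2.imwrite('pics/t5c.png',cv2.resize(im[220:255,385:435],(800,560),interpolation=cv2.INTER_CUBIC))
```

```text
t 7.65 p [ 581.7 -262.    28.6] yaw 4.92 F [-1.4 -4.4 -5.3] op 0.456 q [-34.2  45.6  87.6  -0.1  46.7 -39.1]
```

View pics/t5c.png

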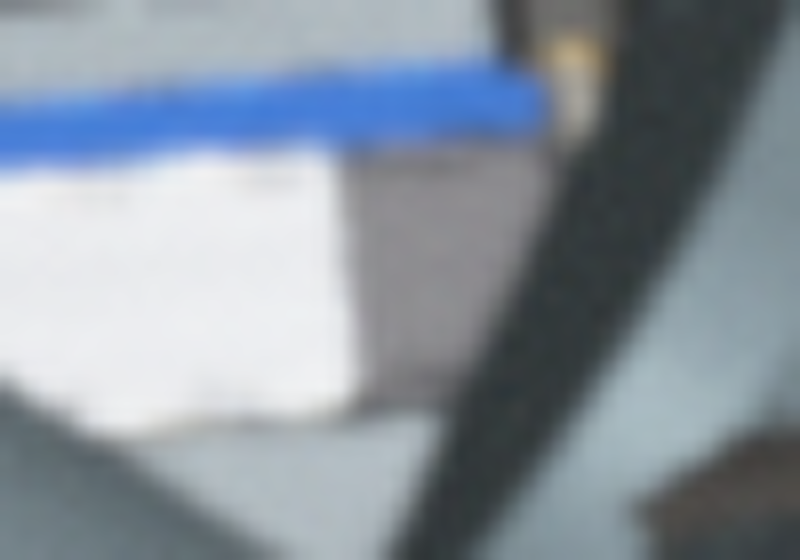

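Request:
play_rows --motion '[[[0.5, 0.3, 0], [0, 0, 0], 0.2], [[1, 0.3, 0], [0, 0, 0], 0.2], [[1.5, 0.3, 0], [0, 0, 0], 0.2], [[1.5, 0.3, -0.7], [0, 0, 0], 0.2], [[1.5, 0.3, -0.7], [0, 0, 0], 0.2]]'

```text
time_s: 8.2
position: [0.5824, -0.2619, 0.0277]
tcp_rot: [[0.002, 0.996, 0.086], [-0.003, 0.086, -0.996], [-1.0, 0.001, 0.003]]
force: [-1.0, -6.4, -2.9]
opening: 0.457
```

Run:
```python
from go import *
st();print(bot.read_state()['moment'])
```

```text
t 8.2 p [ 582.4 -261.9   27.7] yaw 4.92 F [-1.  -6.4 -2.9] op 0.457 q [-34.2  45.7  87.5  -0.1  46.6 -39. ]
[-1.07066657  0.18405321  0.09602797]
```

Request:
play_rows --motion '[[[0.5, 0, 0], [0, 0, 0], 0.2], [[0.5, 0, 0], [0, 0, 0], 0.48], [[0.5, 0, 0], [0, 0, 0], 0.55], [[0.5, 0, 0], [0, 0, 0], 0.7], [[0.5, 0, 0], [0, 0, 0], 0.8], [[0, 0, 0], [0, 0, 0], 0.8], [[-6, 0, 0], [0, 0, 0], 0.8], [[-14, 0, 0], [0, 0, 0], 0.8]]'

```text
time_s: 9.0
position: [0.5815, -0.2599, 0.0411]
tcp_rot: [[-0.001, 0.996, 0.085], [0.001, 0.085, -0.996], [-1.0, -0.001, -0.001]]
force: [0.6, -0.0, -0.1]
opening: 0.79
```

Request:
play_rows --motion '[[[-12, 0, 1], [0, 0, 0], 0.8], [[-30, 0, 3], [0, 0, 0], 0.8], [[-55, 0, 8], [0, 0, 0], 0.8], [[-80, 0, 14], [0, 0, 0], 0.8], [[-105, 0, 20], [0, 0, 0], 0.8], [[-120, 0, 24], [0, 0, 0], 0.8], [[-125, 0, 25], [0, 0, 0], 0.8], [[-125, 0, 25], [0, 0, 0], 0.8]]'

```text
time_s: 9.8
position: [0.5843, -0.2855, 0.1674]
tcp_rot: [[0.002, 0.996, 0.085], [-0.001, 0.085, -0.996], [-1.0, 0.002, 0.002]]
force: [0.3, 0.5, -0.5]
opening: 0.801
```

Run:
```python
from go import *
st()
for n in('side','top'):
  cap(n,n[0]+'6')
im=cv2.imread('pics/s6.png');cv2.imwrite('pics/s6c.png',cv2.resize(im[260:370,280:390],(600,600),interpolation=cv2.INTER_CUBIC))
im=cv2.imread('pics/t6.png');cv2.imwrite('pics/t6c.png',cv2.resize(im[200:290,340:490],(800,480),interpolation=cv2.INTER_CUBIC))
```

```text
t 9.8 p [ 584.3 -285.5  167.4] yaw 4.88 F [ 0.3  0.5 -0.5] op 0.801 q [-35.9  35.6  81.3   0.   62.9 -40.8]
```

View pics/s6c.png

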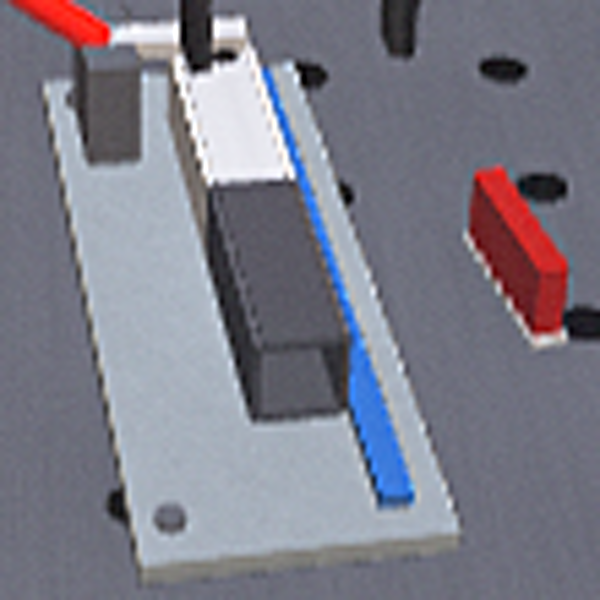

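View pics/t6c.png

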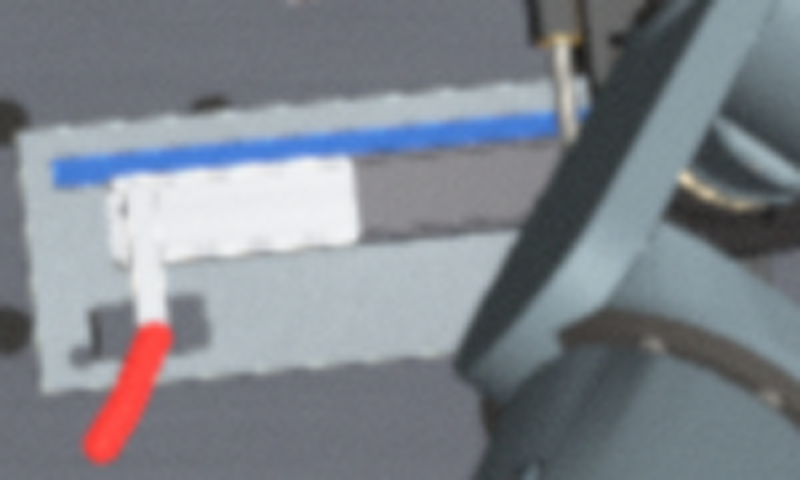

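Run:
```python
from edges import *
from go import go
d=pickle.load(open('c0.pkl','rb'))
c=d['top'];s=d['side']
def tri(a,b):
    o1,d1=ray(c,a);o2,d2=ray(s,b)
    A=np.c_[d1,-d2];t=np.linalg.lstsq(A,o2-o1,rcond=None)[0];p,q=o1+d1*t[0],o2+d2*t[1];return ((p+q)/2*1000).round(1),(np.linalg.norm(p-q)*1000).round(1)
print('post top: top',onz(c,(236.7,269.2),.089)*1000,'side',onz(s,(288.6,205.2),.089)*1000,tri((236.7,269.2),(288.6,205.2)))
im=c['img'].astype(float)
yel=im[...,2]-im[...,0]  # r-b
red=im[...,2]-im[...,1]
print(yel[288:300,226:238].astype(int))
print(red[264:276,224:235].astype(int))
# yellow stripe row centroid per column
for x in range(228,236):
    w=np.clip(yel[286:302,x]-20,0,None)
    if w.sum()>100:print('clip',x,(w*np.arange(286,302)).sum()/w.sum())
for x in range(224,233):
    w=np.clip(red[264:277,x]-15,0,None)
    if w.sum()>30:print('ptr',x,(w*np.arange(264,277)).sum()/w.sum())
# yaw : base right long edge
V=c['img'].max(2).astype(float)
p=rowscan(V,range(250,310),155,272,250);v,q,r=fitl(c,p,.01);print('base -y edge yaw',np.degrees(np.arctan(v[1]/v[0])),q,r)
p=rowscan(V,range(250,310),155,215,232)
p=np.array([a for a in p if not 288<a[1]<299 and not 267<a[1]<273]);v,q,r=fitl(c,p,.028);print('rail +y edge yaw',np.degrees(np.arctan(v[1]/v[0])),q,r)
```

```text
post top: top [503.93576335 198.9392013   89.        ] side [500.72060603 201.39965664  89.        ] (array([502.3, 198.7,  90.3]), np.float64(3.3))
[[ -4   0   0  -1  -1   0  -1  -4 -12 -16 -17 -16]
 [ -5  -1   0  -1   0  -1   0  -3 -13 -17 -16 -15]
 [ -4   1  -1   0   0   0   0  -1 -10 -15 -16 -15]
 [ 10   7   3   3   3   4   7  17   2 -13 -16 -16]
 [ 65  44  23  27  31  30  39  67  48  -1 -16 -16]
 [125  98  78  86  86  82  91 106  86  16 -14 -18]
 [129 110  90  84  74  72  73  90  78  11 -16 -17]
 [106  77  42  32  25  21  20  32  24  -6 -16 -16]
 [ 33  17   6   6   5   5   3   3  -3 -13 -16 -15]
 [ -4  -4  -1  -1   0   0   0   1  -3 -13 -17 -17]
 [ -7  -5  -2  -1  -1   0   0   2  -4 -13 -16 -16]
 [ -3  -5  -1  -1   0   0   0   0  -2 -13 -16 -17]]
[[  0   2   1   1   2   2   2   6  18  37  39]
 [  1   0   1   1   1   1   2   7  48  89  97]
 [  1   3   1   1   1   1   2   9  46  61  55]
 [  0   1   2   1   1   2   1   8  41  29   7]
 [  4   7   5   4   6   5   4  10  35  25   2]
 [ 21  39  26  19  21  23  21  30  63  33   5]
 [ 56 102  88  70  69  79  79  91 115  58  11]
 [ 64 121 111  83  69  69  65  79 105  65  17]
 [ 30  63  61  29  20  15  13  19  42  53  30]
 [  2  12  12   5   2   1   1   4  29  70  66]
 [ -3   0   2   1   1   0   1   3  29  70  77]
 [ -1   0   2   1   1   1   1   3   7  16  18]]
clip 228 293.72549019607845
clip 229 293.5436241610738
clip 230 293.3897058823529
clip 231 293.352
clip 232 293.23776223776224
clip 233 293.21860465116276
clip 234 293.2435897435897
ptr 224 270.65765765765764
ptr 225 270.6716981132075
ptr 226 270.783185840708
ptr 227 270.65248226950354
ptr 228 270.4873949579832
ptr 229 270.36507936507934
ptr 230 270.3666666666667
ptr 231 270.35849056603774
ptr 232 269.4310344827586
base -y edge yaw 3.7488081 [482.776   155.16449] 0.9971082
rail +y edge yaw 4.0526905 [474.53082 237.63011] 1.1147828
```

Run:
```python
from edges import *
from go import go,st
d=pickle.load(open('c0.pkl','rb'))
c=d['top'];s=d['side']
a=np.radians(3.8);vx=np.array([np.cos(a),np.sin(a),0])
p=onz(c,(230,270.4),.029);k=onz(c,(231,293.35),.028);print(p,k,'travel',(p-k)@vx*1000)
# side: pointer hidden; clip in side
im=s['img'].astype(float);yel=im[...,2]-im[...,0];print(yel[214:226,264:276].astype(int))
go([.502,.1995,.165],3.8); go([.502,.1995,.049],3.8)
```

```text
[0.5020272  0.22679923 0.029     ] [0.44526205 0.2242577  0.028     ] travel 56.80878629072461
[[-15 -15 -15 -19 -23 -26 -23 -20 -17 -14 -12 -15]
 [-14 -12 -15 -28 -25  -2  -8  -6 -30 -17 -13 -11]
 [-17 -14 -20 -38 195 187 226 191 -42 -20 -12 -13]
 [-14 -14 -20 -42 255 255 255 255 -59 -23 -13 -12]
 [-13 -17 -24 -48 176 255 255 255 -59 -25 -14 -17]
 [-17 -14 -19 -37 125 251 255 240 -56 -21 -15 -15]
 [-10  -8 -13 -26   6 172 255 144 -42 -15  -7  -9]
 [ -4  -4  -5 -10   0  48 255  77   0   0   0  -9]
 [ -2  -3  -2   7 -13  33 237 108  -6  -6  -3  -5]
 [ 22  24  37  32  32  22  77  47  21  29  30  29]
 [ 27  26  24  26  27  23  17  22  28  30  28  21]
 [ 18  18  14  15  12  16   7   7  13  15  13  -1]]
shift mm [   1.   -39.6 -489.2] rot [ 1.1  -0.06  0.06]
shift mm [ 117.   -39.5 -489. ] rot [ 1.1  -0.06  0.06]
```

Request:
play_rows --motion '[[[0, -1, -12], [0, 0, 0], 0.8], [[0, -4, -45], [0, 0, 0], 0.8], [[0, -8, -92], [0, 0, 0], 0.8], [[0, -12, -139], [0.3, 0, 0], 0.8], [[0, -15, -186], [0.5, 0, 0], 0.8], [[0, -19, -233], [0.7, 0, 0], 0.8], [[0, -23, -280], [0.8, 0, 0], 0.8], [[0, -26, -327], [1, 0, 0], 0.8]]'

```text
time_s: 10.7
position: [0.528, 0.0412, 0.1651]
tcp_rot: [[-0.003, 0.998, 0.068], [0.001, 0.068, -0.998], [-1.0, -0.003, -0.001]]
force: [0.2, -0.5, 0.6]
opening: 0.802
```

Request:
play_rows --motion '[[[0, -4, -46], [0, 0, 0], 0.8], [[0, -7, -90], [0, 0, 0], 0.8], [[0, -11, -130], [0, 0, 0], 0.8], [[0, -13, -152], [0, 0, 0], 0.8], [[0, -14, -160], [0, 0, 0], 0.8], [[0, -14, -162], [0, 0, 0], 0.8], [[0, -14, -162], [0, 0, 0], 0.8]]'

```text
time_s: 11.4
position: [0.5048, 0.1987, 0.1656]
tcp_rot: [[-0.001, 0.998, 0.068], [-0.001, 0.068, -0.998], [-1.0, -0.001, 0.0]]
force: [0.3, -0.6, 0.6]
opening: 0.799
```

Run:
```python
from go import *
st();go([.502,.1995,.049],3.8)
for n in('side','top'):
  cap(n,n[0]+'7')
im=cv2.imread('pics/s7.png');cv2.imwrite('pics/s7c.png',cv2.resize(im[150:250,230:370],(784,560),interpolation=cv2.INTER_CUBIC))
```

```text
t 11.4 p [504.8 198.7 165.6] yaw 3.90 F [ 0.3 -0.6  0.6] op 0.799 q [ 9.7 28.3 97.2 -0.  54.5  5.8]
shift mm [116.6  -2.6  -1.1] rot [0.1  0.03 0.05]
```

View pics/s7c.png

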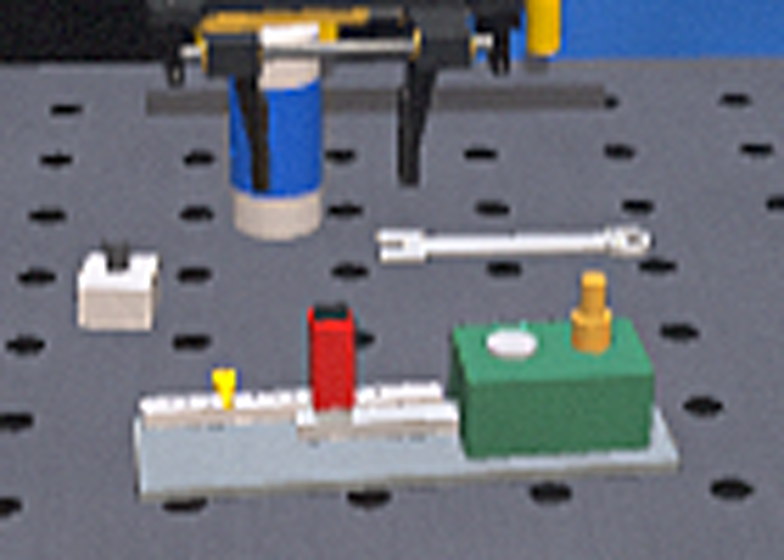

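View pics/t7.png

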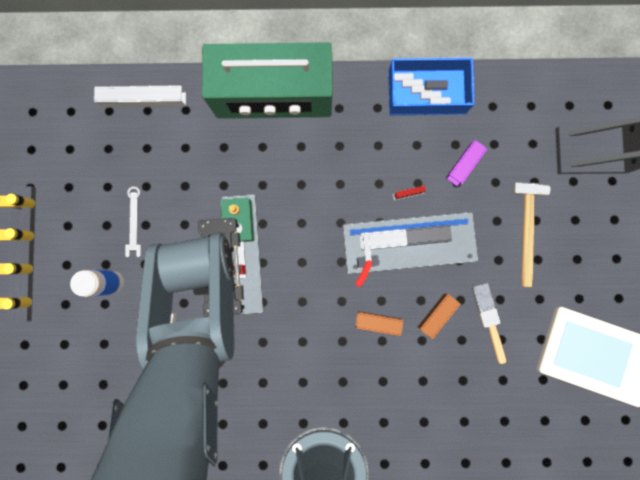

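Request:
play_rows --motion '[[[8, -1, 0], [0, 0, 0], 0.8], [[28, -2, -1], [0, 0, 0], 0.8], [[52, -2.5, -1], [0, 0, 0], 0.8], [[76, -2.5, -1], [0, 0, 0], 0.8], [[98, -2.5, -1], [0, 0, 0], 0.8], [[111, -2.5, -1], [0, 0, 0], 0.8], [[116, -2.5, -1], [0, 0, 0], 0.8], [[116, -2.5, -1], [0, 0, 0], 0.8]]'

```text
time_s: 12.3
position: [0.5024, 0.1996, 0.0494]
tcp_rot: [[-0.001, 0.998, 0.067], [-0.0, 0.067, -0.998], [-1.0, -0.001, 0.0]]
force: [0.6, 0.4, -0.0]
opening: 0.8
```

```bash
python3 - <<'E'
from go import *
st()
cap('side','s8')
im=cv2.imread('pics/s8.png');cv2.imwrite('pics/s8c.png',cv2.resize(im[150:250,230:370],(784,560),interpolation=cv2.INTER_CUBIC))
# tube line check from t7
E
python3 - <<'E'
import sys;sys.path.insert(0,'.')
from edges import *
d=pickle.load(open('c0.pkl','rb'));c=d['top']
V=cv2.imread('pics/t7.png').max(2).astype(float)
for nm,p in [('loose -x',colscan(V,range(412,449),163,256,240)),('clamp -x',colscan(V,range(374,402),218,256,238)),('loose +x z52',colscan(V,range(412,449),163,240,225))]:
    v,q,r=fitl(c,p,.052);print(nm,np.degrees(np.arctan(-v[0]/v[1])),q,r)
E
```

```text
t 12.3 p [502.4 199.6  49.4] yaw 3.86 F [ 0.6  0.4 -0. ] op 0.8 q [  9.8  39.1 101.8  -0.   39.2   6. ]
loose -x 4.7392125 [ 562.1161  -266.21664] 0.7417693
clamp -x 4.979089 [ 556.4647  -157.94157] 1.5523568
loose +x z52 5.341123 [ 603.8064  -256.29807] 0.8412392
```

View pics/s8c.png

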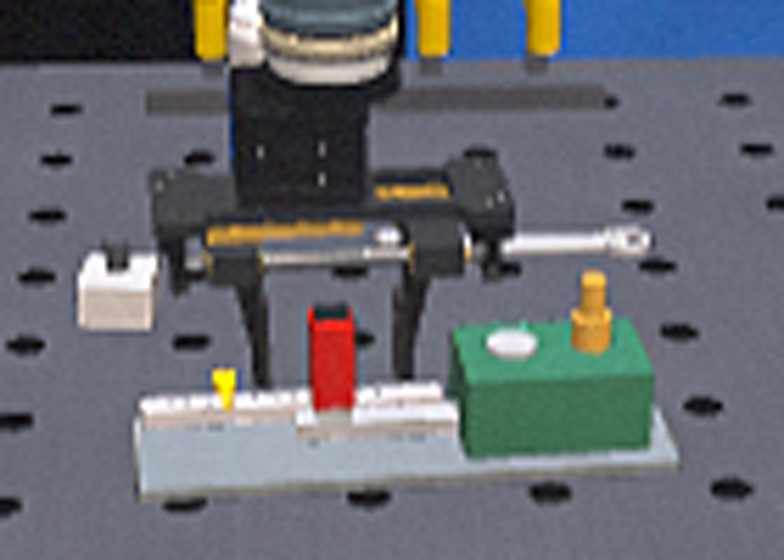

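Request:
play_rows --motion '[[[0, 0, 0], [0, 0, 0], 0.6], [[0, 0, 0], [0, 0, 0], 0.45], [[0, 0, 0], [0, 0, 0], 0.35], [[0, 0, 0], [0, 0, 0], 0.2], [[0, 0, 0], [0, 0, 0], 0.05], [[0, 0, 0], [0, 0, 0], 0.05], [[0, 0, 0], [0, 0, 0], 0.05], [[0, 0, 0], [0, 0, 0], 0.05]]'

```text
time_s: 13.15
position: [0.5023, 0.2, 0.05]
tcp_rot: [[-0.001, 0.998, 0.068], [0.0, 0.068, -0.998], [-1.0, -0.001, -0.0]]
force: [0.1, 0.1, 0.8]
opening: 0.271
```

Run:
```python
from go import *
st()
```

```text
t 13.15 p [502.3 200.   50. ] yaw 3.89 F [0.1 0.1 0.8] op 0.271 q [  9.9  39.  101.8   0.   39.2   6. ]
```

Request:
play_rows --motion '[[[0, -3, 0], [0, 0, 0], 0.05], [[0, -9, 0], [0, 0, 0], 0.05], [[0, -17, 0], [0, 0, 0], 0.05], [[0, -26, 0], [0, 0, 0], 0.05], [[0, -36, 0], [0, 0, 0], 0.05], [[0, -45, 0], [0, 0, 0], 0.05], [[0, -50, 0], [0, 0, 0], 0.05], [[0, -52, 0], [0, 0, 0], 0.05]]'

```text
time_s: 13.95
position: [0.4545, 0.1968, 0.05]
tcp_rot: [[0.008, 0.998, 0.068], [0.001, 0.068, -0.998], [-1.0, 0.008, -0.001]]
force: [9.6, 0.5, -8.2]
opening: 0.276
```

Request:
play_rows --motion '[[[0, 0, 0], [0, 0, 0], 0.05], [[0, 0, 0], [0, 0, 0], 0.05], [[0, 0, 0], [0, 0, 0], 0.05]]'

```text
time_s: 14.25
position: [0.4546, 0.1968, 0.05]
tcp_rot: [[0.007, 0.998, 0.068], [0.001, 0.068, -0.998], [-1.0, 0.007, -0.001]]
force: [8.5, 0.7, -5.9]
opening: 0.276
```

Run:
```python
from go import *
st()
for n in('side','top'): cap(n,n[0]+'9')
im=cv2.imread('pics/s9.png');cv2.imwrite('pics/s9c.png',cv2.resize(im[180:250,240:345],(780,520),interpolation=cv2.INTER_CUBIC))
im=cv2.imread('pics/t9.png');cv2.imwrite('pics/t9c.png',cv2.resize(im[230:320,200:275],(500,600),interpolation=cv2.INTER_CUBIC))
```

```text
t 14.25 p [454.6 196.8  50. ] yaw 3.88 F [ 8.5  0.7 -5.9] op 0.276 q [ 10.5  37.1 108.7  -0.   33.8   6.6]
```

View pics/s9c.png

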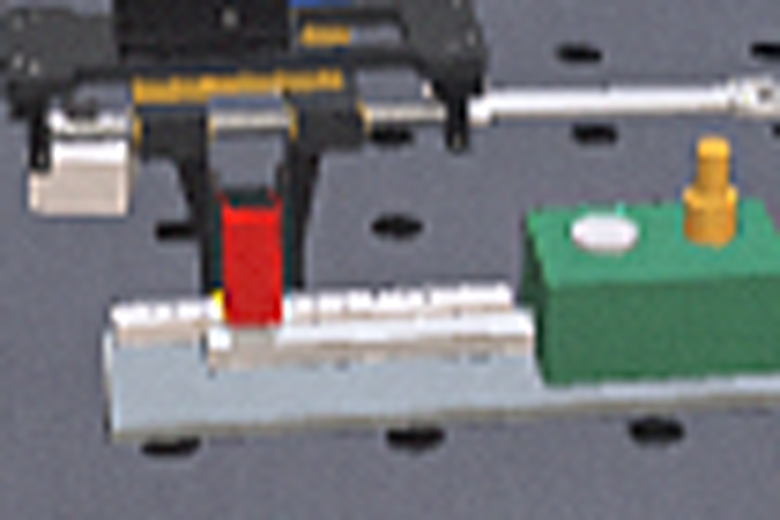

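View pics/t9c.png

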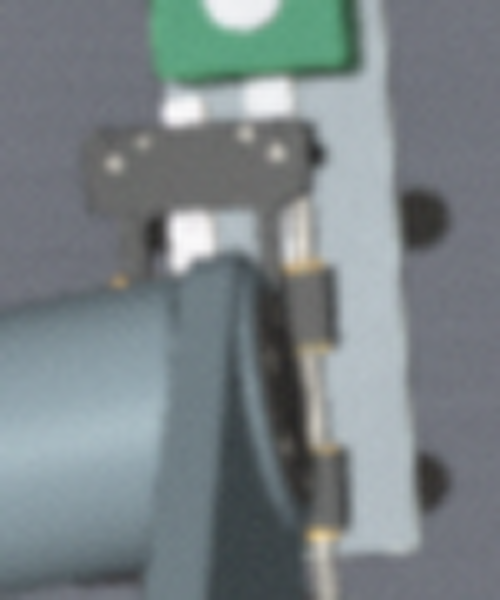

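Run:
```python
from edges import *
d=pickle.load(open('c0.pkl','rb'))
c=d['top'];s=d['side']
a=np.radians(3.8);vx=np.array([np.cos(a),np.sin(a),0])
im=c['img'].astype(float);yel=im[...,2]-im[...,0];red=im[...,2]-im[...,1]
Y=[];P=[]
for x in range(229,234):
    w=np.clip(yel[286:302,x]-5,0,None);Y.append(onz(c,(x,(w*np.arange(286,302)).sum()/w.sum()),.028)@vx*1000)
for x in range(225,231):
    w=np.clip(red[264:277,x]-8,0,None);P.append(onz(c,(x,(w*np.arange(264,277)).sum()/w.sum()),.029)@vx*1000)
print(np.round(Y,1),np.round(P,1),np.mean(P)-np.mean(Y))
# side: stripe at rail top
ims=s['img'].astype(float);ys=ims[...,2]-ims[...,0]
for r in (220,221,222):
    w=np.clip(ys[r,266:276]-20,0,None);u=(w*np.arange(266,276)).sum()/w.sum()
    for z in (.028,): q=onz(s,(u,r),z);print('side clip',r,u,q*1000,q@vx*1000)
# post: columns of red at rows; intersect ray with plane of front face y'= const
def sidex(img,rows,yv):
    rr=img[...,2].astype(float)-img[...,1]; out=[]
    vy=np.array([-np.sin(a),np.cos(a),0])
    for r in rows:
        row=rr[r,250:320];i=np.nonzero(row>90)[0];l=cross(row,90,i[0]-2,i[0]+2);h=cross(row,90,i[-1]+2,i[-1]-2);
        for u in((250+l+250+h)/2,):
            o,dd=ray(s,(u,r));t=(yv-o@vy)/(dd@vy);q=o+dd*t;out.append((q@vx*1000,q[2]*1000,h-l))
    return np.array(out)
vy=np.array([-np.sin(a),np.cos(a),0]);yv=np.array([.5023,.2,0])@vy-.012
A=sidex(s['img'],range(210,222),yv);print(A.round(1)[::2],A[:,0].mean())
B=sidex(cv2.imread('pics/s9.png'),range(209,222),yv);print(B.round(1)[::2],B[:,0].mean())
# clip rays on the plane y of rail
yr=(np.array([.5023,.2,0])@vy)+.028
```

```text
[459.  459.2 459.  459.1 459.2] [516.2 515.8 516.  516.1 516.2 516. ] 56.935543561739166
side clip 220 269.94520547945206 [441.73034948 224.34948916  28.        ] 455.62770700432554
side clip 221 270.090625 [442.2423508  217.36642939  28.        ] 455.67578806329493
side clip 222 270.2358490566038 [442.74960154 210.43986755  28.        ] 455.72287332114746
[[512.6  79.2   7.4]
 [512.6  72.4   7.5]
 [512.6  65.6   7.5]
 [512.5  58.8   7.5]
 [512.4  52.    7.5]
 [512.6  45.1   7.4]] 512.5854614387957
[[465.2  85.1   7.8]
 [465.2  78.4   7.7]
 [465.3  71.6   7.7]
 [465.3  64.8   7.8]
 [465.2  58.    7.8]
 [465.1  51.2   7.7]
 [465.   44.3   7.8]] 465.2030416635946
```

Request:
play_rows --motion '[[[0, -3, 0], [0, 0, 0], 0.05], [[0, -6, 0], [0, 0, 0], 0.05], [[0, -9, 0], [0, 0, 0], 0.05], [[0, -9.5, 0], [0, 0, 0], 0.05], [[0, -9.5, 0], [0, 0, 0], 0.05], [[0, -9.5, 0], [0, 0, 0], 0.05]]'

```text
time_s: 14.95
position: [0.4459, 0.1963, 0.05]
tcp_rot: [[0.009, 0.998, 0.068], [0.001, 0.068, -0.998], [-1.0, 0.009, -0.001]]
force: [8.7, -0.0, -7.1]
opening: 0.275
```

```bash
cat > chk.py <<'E'
from edges import *
from go import *
import sys
a=np.radians(3.8);vx=np.array([np.cos(a),np.sin(a),0]);vy=np.array([-np.sin(a),np.cos(a),0]);yv=np.array([.5023,.2,0])@vy-.012
c=cap('side',sys.argv[1]);st()
rr=c['img'][...,2].astype(float)-c['img'][...,1];o_=[]
for r in range(209,222):
    row=rr[r,250:320];i=np.nonzero(row>90)[0];l=cross(row,90,i[0]-2,i[0]+2);h=cross(row,90,i[-1]+2,i[-1]-2)
    o,dd=ray(c,(250+(l+h)/2,r));o_.append((o+dd*(yv-o@vy)/(dd@vy))@vx*1000)
s=bot.read_state()
g=(np.array(s['position'])-.019*np.array(s['tcp_rot'])[:,0])*1000
print('travel side',512.6-np.mean(o_),'grasp-pt travel',(np.array([502.3+.02,200.,0])-g)@vx, 'target 56.9')
cv2.imwrite('pics/'+sys.argv[1]+'c.png',cv2.resize(c['img'][180:250,240:345],(780,520),interpolation=cv2.INTER_CUBIC))
E
python3 chk.py s10
```

```text
t 15.0 p [445.9 196.3  50. ] yaw 3.88 F [ 8.8 -0.2 -7.8] op 0.273 q [ 10.6  36.7 109.9  -0.   32.8   6.7]
travel side 56.075706902731895 grasp-pt travel 56.67044175223178 target 56.9
```

View pics/s10c.png

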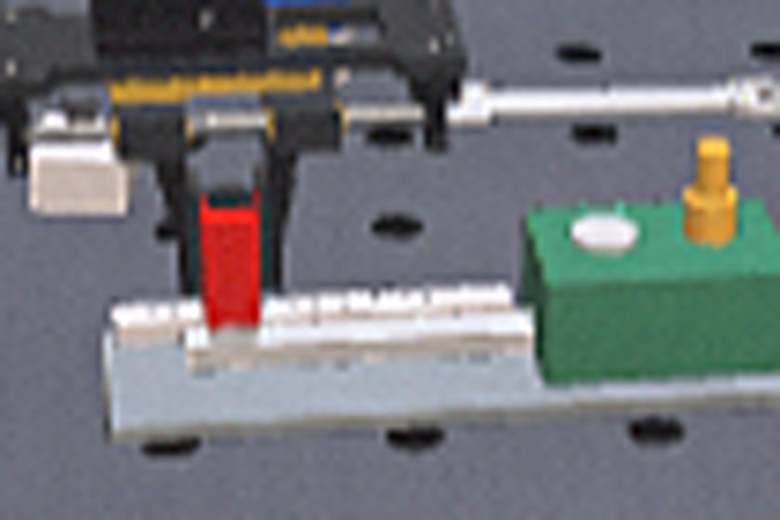

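Request:
play_rows --motion '[[[0, -0.5, 0], [0, 0, 0], 0.05], [[0, -0.5, 0], [0, 0, 0], 0.05], [[0, -0.5, 0], [0, 0, 0], 0.05], [[0, -0.5, 0], [0, 0, 0], 0.05]]'

```text
time_s: 15.4
position: [0.4458, 0.1963, 0.05]
tcp_rot: [[0.009, 0.998, 0.068], [0.001, 0.068, -0.998], [-1.0, 0.009, -0.001]]
force: [9.4, 0.3, -7.2]
opening: 0.275
```

```bash
python3 chk.py s11; python3 -c "
from go import *
cap('top','t11')
im=cv2.imread('pics/t11.png');cv2.imwrite('pics/t11c.png',cv2.resize(im[180:340,140:500],(800,356),interpolation=cv2.INTER_CUBIC))"
```

```text
t 15.45 p [445.8 196.2  50. ] yaw 3.88 F [ 8.8  0.8 -8.1] op 0.272 q [ 10.6  36.7 110.   -0.   32.8   6.7]
travel side 56.230225322016 grasp-pt travel 56.8309038438739 target 56.9
```

View pics/t11c.png

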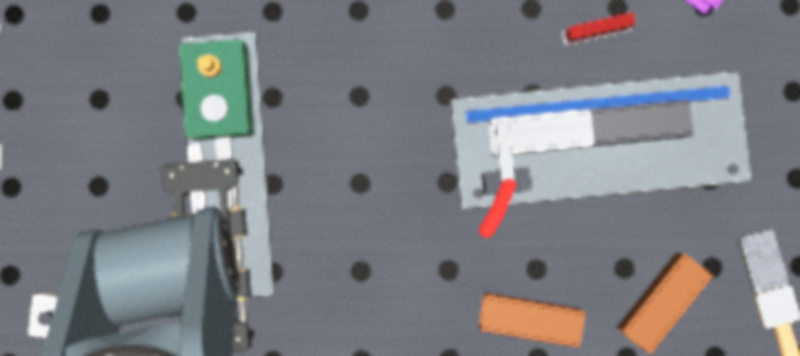

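Request:
play_rows --motion '[[[0, -0.6, 0], [0, 0, 0], 0.05], [[0, -0.6, 0], [0, 0, 0], 0.05], [[0, -0.6, 0], [0, 0, 0], 0.05], [[0, -0.6, 0], [0, 0, 0], 0.05], [[0, -0.6, 0], [0, 0, 0], 0.05], [[0, -0.6, 0], [0, 0, 0], 0.05]]'

```text
time_s: 16.1
position: [0.4452, 0.1962, 0.05]
tcp_rot: [[0.009, 0.998, 0.068], [0.001, 0.068, -0.998], [-1.0, 0.009, -0.001]]
force: [9.6, 0.8, -7.7]
opening: 0.272
```

```bash
python3 chk.py s12
```

```text
t 16.15 p [445.3 196.2  50. ] yaw 3.88 F [10.2  0.5 -7.3] op 0.278 q [ 10.6  36.7 110.   -0.   32.7   6.8]
travel side 56.71423021036742 grasp-pt travel 57.36419803795133 target 56.9
```

```bash
python3 -c "
from go import *
bot.hand_in();st()"
```

```text
the job is handed in; nothing more can be done
the job is handed in; nothing more can be done
```

Both parts of the job are done, and I handed it in at about 16 s of the 51 s allowed. No verdict came back.

- **Tube:** I gripped the dark steel tube and turned it to the jig's 4.9° angle. I felt for the fence, backed off slightly, then pushed the tube against the clamped one with about 6 N, lowered it and let go. Later pictures from above show the two tubes touching and in line. Three edge lines read 4.7°, 5.3° (loose tube) and 5.0° (clamped tube), which is within the measuring noise.
- **Valve:** The gripper is still holding the red handle, gripped along the pull direction, against about 10 N from the spring.
- **Setting:** From the starting images, both cameras put the mark 56.9 mm out from home. At the end the arm's own position gave 57.4 mm of travel and the side camera gave 56.7 mm. They disagree by 0.65 mm, one just past the mark and the other just short.
- **Not checked:** I could not see the pointer against the clip at the end, because the arm hid it from above and the handle hid it from the side. The setting rests on those travel measurements.
- **Other objects:** Nothing else appeared to have moved in the views I took. The highest wrist force I saw was well under 20 N, though I only read it at the end of each move.

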